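Push the panel stop home through its L-slot

ROBOT

A 7-joint arm with a two-finger parallel gripper is mounted at the origin on the work surface. World frame = base frame: x ahead of the robot, y to its left, z up, the work surface at z = 0. Lengths are in m, angles in rad, forces in N, time in s.
With the tool pointing down it reaches from about 0.35 to 0.9 m from the base axis. Payload 8.1 kg.
Tool frame: the origin (TCP) lies between the finger pads; the fingertips stand 25 mm ahead of it and the grasp point (between the pads) lies 6 mm ahead of it; z points along the fingers, y is the line along which they close (so a half turn about z gives the same grasp; the last joint's range is limited). The gripper opens to 85 mm and grips with 20 to 120 N. Pads are 22 mm wide; open, the fingers measure 114 mm over their backs; the gripper's body (76 mm by 85 mm) begins 54 mm behind the grasp point. The pads swing forward as they close: fully open they stand 13 mm farther back than shut.
Start: joints at [-1.287, 0.434, 0.025, 1.573, -0.012, 1.134, -0.075], TCP at [0.236, 0.579, 0.227] pointing down, gripper open.
Joint ranges: [-2.62, 2.62], [-0.44, 2.09], [-1.27, 1.32], [0.08, 2.57], [-1.32, 4.46], [0.12, 2], [-2.74, 2.74]. Speed limits (rad/s): [2.22, 2.22, 3.01, 3.01, 3.14, 3.14, 3.14].

INTERFACE

Orientations are given as a unit quaternion [w, x, y, z].
In Python, from workcell import env gives the robot as it stands.
- The arm moves only by the shell command python3 -m crank 'ROWS' [OPENING]. ROWS is JSON, a list of rows, each a list of 6 numbers: the shift along the tool's x, y, z in cm, then the turn, a rotation vector about the tool's x, y, z in degrees. A call has 1 to 12 rows; each row shifts and turns the commanded pose from where the row before left it, along the tool's axes as they then stand; what a row does not reach is not made up. A row lasts 1/12 s, in which the tool goes at most 41.7 mm and 7.16 degrees, less where a joint would pass 70% of its speed; a pose out of reach is approached as far as the arm can. A call with a gripper value outside its range is refused whole. OPENING is the gripper command: -1 is shut, 1 is fully open, values between are in proportion, set as the call begins (- or left out, the last holds). The fingers move at their own pace and stop on an object; the grip force is fixed at half the most. Time passes only in rows, so rows that do not move let the fingers close. It gives the time, the measured TCP pose, the force, the opening and the grip force at its end, in the units of the state.
- env.get_obs(): the state, without advancing time (a new reading comes with each control period).
- env.grab_frame(name): name is "scene" or "top" or "wrist"; returns a dict with "color" (480x640x3 uint8, red, green, blue), "K" (3x3 intrinsics, pixels), "R" (3x3) and "t" (3): a world point X has camera coordinates R X + t. Camera axes: x right, y down, z forward; pixel columns grow to the right and rows downward; lengths in m; the calibration is good to about 2 mm. A picture is of the moment at which its call begins. There is no depth.
- env.finish_job(): hands the job in; it is judged then, once.
The state is a dict: "t": time; "joint_positions": joint angles; "qvel": joint speeds; "tau": joint torques, N m; "eef_pos": TCP position; "ee_rot": TCP orientation; "contact_force": force on the tool from outside, world axes, zero at the start; "moment": the same for the moment, N m; "finger_gap": opening from 0.0 (shut) to 1.0 (fully open); "grasp_force": force on a finger pad.
Only numpy, scipy, OpenCV 4.12 (cv2) and the standard library are available. Lean on these libraries where they do the work, as an engineer would, in place of code of your own. Each camera call takes 0.05 s, during which the arm holds its last target. There are 200 camera calls.

TASK

The small painted panel lies in its recess in the wooden holding board; lock it down. With the fingertips, push the black knob of the steel stop along the long leg of the L-shaped slot to the corner, then push it along the short leg, fully home, so that its washer covers the panel's edge. Do not lift the stop, leave the paint jar, the brush glass and the panel in place, and finish clear of everything.

Things in the scene. Friction and masses are not known exactly. Their poses are not given: they have to be found in the camera images.
- jig: Fixed wooden board, 240 (x) x 300 (y) x 45 mm high. Origin: centre of its underside, z up. L-shaped slot in its top, 17 mm wide, 37 deep. In its frame the long leg runs along +y at x = -70 mm from y = -100 to the corner at y = +40 (centre points; the slot goes 8.5 mm beyond each); the short leg from there along +x to x = -20. Recess on the +x side holds the panel, its top 3 mm below the board's.
- slot_start (a point): Start of the long leg of the slot, on its centre line, level with the board's top (45 mm above the table).
- slot_corner (a point): Corner of the L-slot, where the centre lines of its legs cross, level with the board's top.
- slot_end (a point): End of the short leg of the slot, level with the board's top: the stop's axis stands here (within 1.5 mm) when it is fully home.
- stop: Loose stop, about 0.45 kg: steel washer 52 mm wide, 6 thick, sliding on the board's top; above it a black knob 32 mm in diameter, 36 high (51 to 87 mm above the table); below it a 14 mm pin, 32 mm deep in the slot. Origin: on its axis, underside of the washer (level with the board's top); z up. Slides with plain friction of a few N, stays where left. Starts near slot_start.
- panel: Painted panel 112 x 244 x 5 mm lying loose in the board's recess. Origin: centre of its underside.
- jar: Paint jar with a black cap, 60 mm in diameter, 75 mm high, standing beside the board. Origin: centre of its underside. Bystander.
- brush_glass: Drinking glass 76 mm in diameter and 100 mm high, with brushes up to 155 mm high, standing beside the board. Origin: centre of its underside. Bystander.
There are look-alikes about, which are no part of the job. Leave any orange, red or turquoise look-alike of the stop alone.

How it is judged:
By the outcome, as a careful person would: the job done as asked, in the order asked, and still so for the second after the job is handed in, with the robot touching nothing.
It also fails if it takes over 58 s, if anything falls off the work surface, if the arm or the gripper's body presses on something with over 40 N, if the wrist force passes 120 N, or if a joint passes its speed limit or range.

## Working session

There is one attempt and no reset: what is moved stays moved. The work goes in short steps, Python scripts to look and compute and a shell command to move; the robot and the scene stay as the last step left them, time stands still between calls to the robot, and variables do not carry over. Pictures are saved under pics/ and viewed, at most 10 in all, crops included, and the job is handed in when it is done.

```bash
mkdir -p pics
cat > h.py <<'E'
import numpy as np, cv2
from workcell import env
def snap(n,f):
    d=env.grab_frame(n); cv2.imwrite('pics/'+f,d['color'][:,:,::-1]); np.savez('pics/'+f+'.npz',K=d['K'],R=d['R'],t=d['t']); return d
def ray(f,u,v,z):
    d=np.load('pics/'+f+'.npz'); r=d['R'].T@np.linalg.inv(d['K'])@[u,v,1]; c=-d['R'].T@d['t']
    return c+r*(z-c[2])/r[2]
def proj(f,X):
    d=np.load('pics/'+f+'.npz'); p=d['K']@(d['R']@np.array(X)+d['t']); return p[:2]/p[2]
E
python3 - <<'E'
from h import *
for n in('top','scene'):snap(n,n+'1.png')
o=env.get_obs();print({k:np.round(v,3) for k,v in o.items()})
E
```

```text
{'t': np.float64(0.1), 'joint_positions': array([-1.287,  0.435,  0.025,  1.574, -0.012,  1.134, -0.075]), 'qvel': array([-0.   , -0.001, -0.001, -0.002, -0.001, -0.   ,  0.002]), 'tau': array([ 3.0000e-03, -6.7176e+01,  1.0280e+00, -3.1690e+01,  1.6000e-02,
        7.0000e-03, -0.0000e+00]), 'eef_pos': array([0.236, 0.578, 0.227]), 'ee_rot': array([-0.   ,  0.192,  0.981, -0.001]), 'contact_force': array([-0.272, -0.331, -0.753]), 'moment': array([ 0.024,  0.023, -0.005]), 'grasp_force': np.float64(0.0), 'finger_gap': np.float64(0.999)}
```

View pics/top1.png

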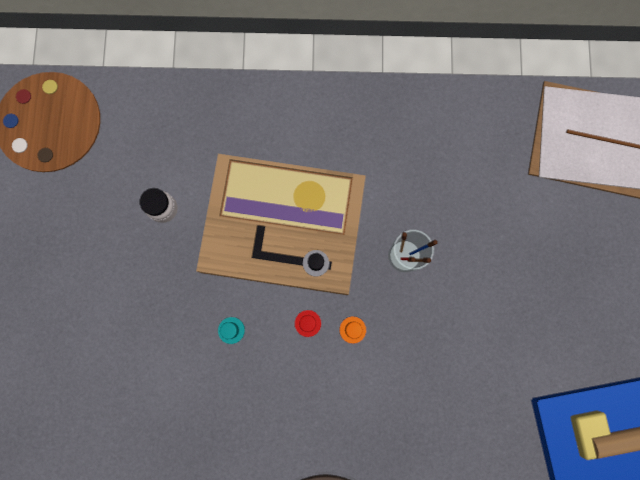

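View pics/scene1.png

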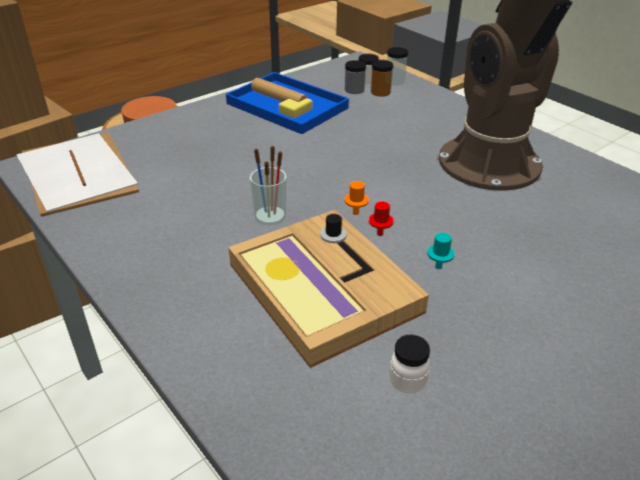

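The top view shows the board with corners at about (219,156), (365,174), (350,293) and (198,271). The stop's knob is at (316,262), the slot corner at (257,256) and the slot end at (261,230).
Things that could be taken for the stop: black knob on a steel washer (316,262), which is the one described; turquoise (231,330), red (308,323) and orange (353,330) look-alikes; black jar cap (154,202). I choose (316,262) and will check it in a close crop.

```bash
cat > m.py <<'E'
from h import *
f='top1.png'
C=np.array([ray(f,u,v,.045)[:2] for u,v in((219,156),(365,174),(350,293),(198,271))])
B=np.array([[.12,.15],[.12,-.15],[-.12,-.15],[-.12,.15]])
# rigid fit
cb,cc=B.mean(0),C.mean(0);H=(B-cb).T@(C-cc);U,S,V=np.linalg.svd(H);R=V.T@U.T
print('sides',[np.linalg.norm(C[i]-C[i-1]).round(3) for i in range(4)],'res',np.round((R@(B-cb).T).T+cc-C,3).tolist())
yaw=np.arctan2(R[1,0],R[0,0]);print('origin',cc,'yaw',np.degrees(yaw))
for n,p in dict(start=(-.07,-.1),corner=(-.07,.04),end=(-.02,.04)).items(): 
    w=R@p+cc; print(n,w.round(4),proj(f,[*w,.045]).round(1))
print('corner px',ray(f,257,256,.045),'end px',ray(f,261,229,.045))
print('knob top',ray(f,316,261,.087)); print('base px',proj(f,[0,0,0]), 'jar',ray(f,154,202,.075),'glass',ray(f,405,256,0),'tcp px',proj(f,[.236,.579,.227]))
E
python3 m.py
python3 - <<'E'
import cv2
a=cv2.imread('pics/top1.png')[140:350,180:460];cv2.imwrite('pics/c1.png',cv2.resize(a,None,fx=2.8,fy=2.8,interpolation=cv2.INTER_CUBIC))
E
```

```text
sides [np.float64(0.234), np.float64(0.295), np.float64(0.24), np.float64(0.298)] res [[0.004, 0.002], [-0.0, -0.002], [-0.001, -0.001], [-0.002, 0.001]]
origin [0.60569664 0.09439154] yaw -6.730221250512417
start [0.5245 0.0033] [328.5 264.4]
corner [0.5409 0.1423] [257.5 254.6]
end [0.5905 0.1365] [261.4 229.6]
corner px [0.53814313 0.14326822 0.045     ] end px [0.5917733  0.13734273 0.045     ]
knob top [0.52594659 0.02801077 0.087     ]
base px [325.20311743 543.87001842] jar [0.63508881 0.34150785 0.075     ] glass [ 0.54949696 -0.15390611  0.        ] tcp px [-49.574405   433.34111521]
```

View pics/c1.png

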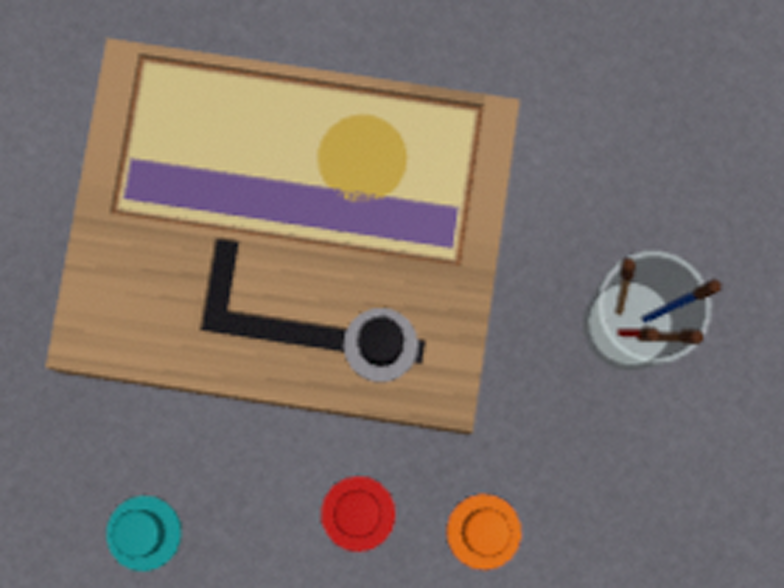

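The crop confirms the choice: black knob on the grey washer at the start of the slot, with the coloured copies lying off the board. The board sides come out at 0.234–0.298 m against 0.24 and 0.30, which agrees. Next I write a helper that turns a goal into tool-axis shifts.

```bash
cat > go.py <<'E'
import sys
from h import *
from scipy.spatial.transform import Rotation as Ro
# jig frame: origin, yaw ; goal args: jig x, jig y (mm), TCP z (mm)
O=np.array([.6057,.0944]);Y=np.radians(-6.73);R2=np.array([[np.cos(Y),-np.sin(Y)],[np.sin(Y),np.cos(Y)]])
def tojig(p): return R2.T@(np.array(p)[:2]-O)*1000
if __name__=='__main__':
    o=env.get_obs();Rt=Ro.from_quat(np.roll(o['ee_rot'],-1))
    print('tcp jig',tojig(o['eef_pos']).round(1),'z',o['eef_pos'][2].round(4),'F jig',(R2.T@o['contact_force'][:2]).round(1),o['contact_force'][2].round(1),'t',o['t'])
    Rg=np.eye(3);Rg[:2,:2]=R2;Rg=Rg@np.diag([-1,1,-1])
    print('turn tool deg',np.degrees((Rt.inv()*Ro.from_matrix(Rg)).as_rotvec()).round(2))
    if len(sys.argv)>3:
        a=[float(x)/1000 for x in sys.argv[1:4]];w=np.array([*(R2@a[:2]+O),a[2]])
        print('goal',w.round(4),'shift tool cm',(Rt.inv().apply(w-o['eef_pos'])*100).round(2))
E
python3 -c "
from go import *
print('stop jig',tojig([.5259,.028]))"
python3 go.py -70 -117 210; python3 -m crank '[[0,0,0,0,0,-5],[0,0,0,0,0,-5],[0,0,0,0,0,-5.4]]' -1; python3 go.py -70 -117 200
```

```text
stop jig [-71.46866669 -75.29428718]
tcp jig [-424.2  437.3] z 0.2267 F jig [-0.2 -0.4] -0.8 t 0.1
turn tool deg [ -0.08  -0.   -15.43]
goal [ 0.5225 -0.0136  0.21  ] shift tool cm [-48.9  -44.     1.74]
t: 0.35
eef_pos: [0.2356, 0.5786, 0.227]
ee_rot: [-0.0, 0.057, 0.998, -0.0]
contact_force: [-1.1, -0.0, 0.2]
finger_gap: 0.604
grasp_force: 0.0
tcp jig [-424.3  437.5] z 0.227 F jig [-1.1 -0.2] 0.2 t 0.35
turn tool deg [-0.05 -0.01  0.21]
goal [ 0.5225 -0.0136  0.2   ] shift tool cm [-35.22 -55.57   2.74]
```

```bash
python3 -m crank '[[-1,-1.4,0,0,0,0],[-1.8,-2.8,0,0,0,0],[-1.8,-2.8,0,0,0,0],[-1.8,-2.8,0,0,0,0],[-1.8,-2.8,0,0,0,0],[-1.8,-2.8,0,0,0,0],[-1.8,-2.8,0,0,0,0],[-1.8,-2.8,0,0,0,0],[-1.8,-2.8,0,0,0,0],[-1.8,-2.8,0,0,0,0],[-1.8,-2.8,0,0,0,0],[-1.8,-2.8,0,0,0,0]]' -1; python3 go.py -70 -117 200
```

```text
t: 1.35
eef_pos: [0.4046, 0.2329, 0.2273]
ee_rot: [-0.0, 0.059, 0.998, -0.0]
contact_force: [-0.4, -0.3, 0.6]
finger_gap: -0.003
grasp_force: 0.0
tcp jig [-215.9  114. ] z 0.2273 F jig [-0.4 -0.4] 0.6 t 1.35
turn tool deg [-0.01 -0.01 -0.03]
goal [ 0.5225 -0.0136  0.2   ] shift tool cm [-14.6  -23.09   2.73]
```

```bash
python3 -m crank '[[-1.7,-2.7,0,0,0,0],[-1.7,-2.7,0.4,0,0,0],[-1.7,-2.7,0.4,0,0,0],[-1.7,-2.7,0.4,0,0,0],[-1.7,-2.7,0.4,0,0,0],[-1.7,-2.7,0.4,0,0,0],[-1.5,-2.4,0.4,0,0,0],[-1,-1.5,0.3,0,0,0],[0,0,0,0,0,0],[0,0,0,0,0,0]]' -1; python3 go.py -70 -117 110; python3 -c "
from h import *
snap('wrist','w1.png')"
```

```text
t: 2.18
eef_pos: [0.5066, 0.019, 0.1999]
ee_rot: [-0.001, 0.06, 0.998, -0.0]
contact_force: [-0.5, 0.6, -1.2]
finger_gap: -0.002
grasp_force: 0.0
tcp jig [-89.6 -86.4] z 0.1999 F jig [-0.6  0.5] -1.2 t 2.1833
turn tool deg [-0.03 -0.06 -0.18]
goal [ 0.5225 -0.0136  0.11  ] shift tool cm [-1.97 -3.04  8.99]
```

View pics/w1.png

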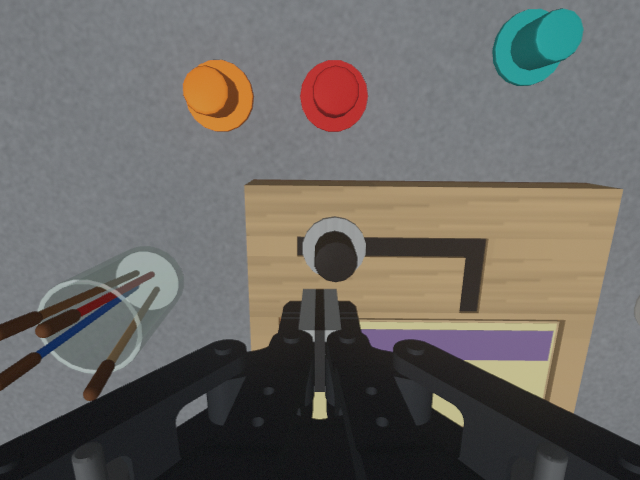

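The wrist view shows the knob's top at (336,262), the slot's start edge at (297,246), its outer corner at (487,239) and its far end at (469,312). The shut fingertips are near (320,320).

```bash
python3 -c "
from go import *
f='w1.png'
for n,u,v,z in(('start edge (-70,-108.5)',297,246.5,.045),('outer corner (-78.5,48.5)',487,239,.045),('end edge (-11.5,40)',469,312,.045),('knob top',336,263,.087),('washer',334,250,.051),('board (-120,-150)',245,181,.045),('board (-120,150)',620,188,.045)):
  p=ray(f,u,v,z);print(n,p.round(4),tojig(p).round(1))
print(proj(f,env.get_obs()['eef_pos']-[0,0,.025]))"
```

```text
start edge (-70,-108.5) [ 5.215e-01 -5.000e-04  4.500e-02] [ -72.5 -104.1]
outer corner (-78.5,48.5) [0.534  0.1548 0.045 ] [-78.3  51.6]
end edge (-11.5,40) [0.5978 0.139  0.045 ] [-13.1  43.4]
knob top [0.5256 0.0295 0.087 ] [-71.9 -73.8]
washer [0.5264 0.0294 0.051 ] [-71.1 -73.9]
board (-120,-150) [ 0.4636 -0.0338  0.045 ] [-126.1 -143.9]
board (-120,150) [0.5048 0.2593 0.045 ] [-119.5  152. ]
[320.40630007 284.99263366]
```

```bash
python3 - <<'E'
from go import *
w=R2@np.array([-.0705,.0425])+O
y=np.radians(-7.4);R=np.array([[np.cos(y),-np.sin(y)],[np.sin(y),np.cos(y)]]);o=w-R@[-.07,.04]
s=open('go.py').read().replace('O=np.array([.6057,.0944])',f'O=np.array([{o[0]:.4f},{o[1]:.4f}])').replace('-6.73','-7.4');open('go.py','w').write(s);print(o)
E
python3 -c "
from go import *
print('stop',tojig([.5258,.029]))"
python3 go.py -70 -119 83
```

```text
[0.60493155 0.09618656]
stop [-69.78612485 -76.8280338 ]
tcp jig [-87.9 -87.9] z 0.2001 F jig [-0.3  1.1] -0.4 t 2.2333
turn tool deg [ 0.01 -0.06  0.61]
goal [ 0.5202 -0.0128  0.083 ] shift tool cm [-1.77 -3.13 11.71]
```

```bash
python3 -m crank '[[-0.9,-1.6,0,0,0,0.6],[-0.9,-1.6,0,0,0,0],[0,0,2,0,0,0],[0,0,3,0,0,0],[0,0,3,0,0,0],[0,0,2.2,0,0,0],[0,0,1,0,0,0],[0,0,0.5,0,0,0],[0,0,0,0,0,0],[0,0,0,0,0,0]]' -1; python3 go.py -70 -119 83;  python3 -c "
from h import *
snap('wrist','w2.png')"
```

```text
t: 3.07
eef_pos: [0.5215, -0.0135, 0.0844]
ee_rot: [0.001, 0.064, 0.998, 0.0]
contact_force: [0.0, 0.7, 0.6]
finger_gap: -0.001
grasp_force: 0.0
tcp jig [ -68.6 -119.5] z 0.0844 F jig [-0.1  0.7] 0.6 t 3.0667
turn tool deg [0.03 0.07 0.07]
goal [ 0.5202 -0.0128  0.083 ] shift tool cm [0.14 0.05 0.14]
```

View pics/w2.png

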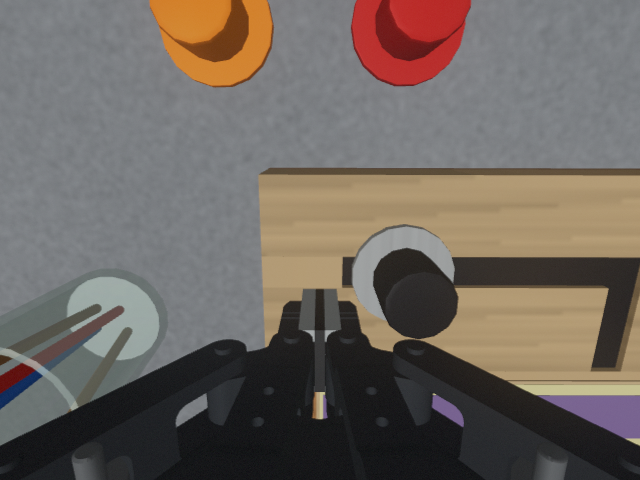

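The wrist view shows the shut fingers at (320,310), just beside the knob (405,270), with nothing between them and the glass well clear. I push along +y.

```bash
python3 -m crank '[[0.1,0.4,0.2,0,0,0],[0,0.5,0,0,0,0],[0,0.8,0,0,0,0],[0,1,0,0,0,0],[0,1,0,0,0,0],[0,1,0,0,0,0],[0,1,0,0,0,0],[0,1,0,0,0,0],[0,1,0,0,0,0]]' -1; python3 go.py -70 5 83
```

```text
t: 3.87
eef_pos: [0.5297, 0.0637, 0.0813]
ee_rot: [-0.0, 0.064, 0.998, -0.0]
contact_force: [-1.0, -2.3, 1.4]
finger_gap: -0.001
grasp_force: 1.2
tcp jig [-70.4 -41.9] z 0.0813 F jig [-0.7 -2.4] 1.4 t 3.8667
turn tool deg [-0.   -0.01  0.06]
goal [0.5361 0.1102 0.083 ] shift tool cm [-0.05  4.69 -0.17]
```

```bash
python3 -m crank '[[0,1,0,0,0,0],[0,1,-0.1,0,0,0],[0,1,0,0,0,0],[0,0.8,0,0,0,0],[0,0.5,0,0,0,0],[0,0.2,0,0,0,0],[0,0,0,0,0,0],[0,0,0,0,0,0]]' -1; python3 go.py -70 9.5 83;  python3 -c "
from h import *
snap('wrist','w3.png')"
```

```text
t: 4.53
eef_pos: [0.5352, 0.107, 0.0823]
ee_rot: [-0.0, 0.064, 0.998, -0.0]
contact_force: [0.2, -1.5, -1.7]
finger_gap: 0.001
grasp_force: 0.5
tcp jig [-70.5   1.7] z 0.0823 F jig [ 0.4 -1.4] -1.7 t 4.5333
turn tool deg [-0.   -0.02  0.02]
goal [0.5367 0.1146 0.083 ] shift tool cm [-0.05  0.78 -0.07]
```

View pics/w3.png

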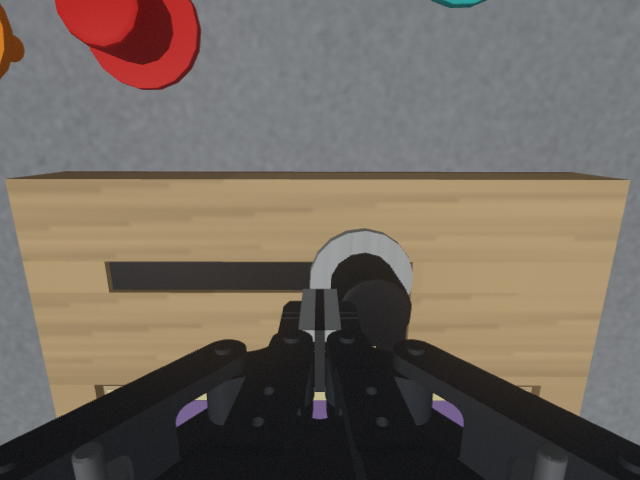

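The washer is centred at about (362,276), with the slot's outer end still showing at (413,265). The stop is short of the corner.

```bash
python3 -c "
from go import *
for u,v,z in((361.5,275,.051),(413,265,.045),(108,277,.045)): print(tojig(ray('w3.png',u,v,z)).round(1))"; python3 -m crank '[[0,0.4,0,0,0,0],[0,0.4,-0.1,0,0,0],[0,0.3,0,0,0,0],[0,0,0,0,0,0]]' -1; python3 go.py -70 9.5 83
```

```text
[-73.6  23.3]
[-76.7  50.1]
[ -70.4 -105.8]
t: 4.92
eef_pos: [0.5385, 0.1162, 0.0845]
ee_rot: [0.001, 0.065, 0.998, -0.001]
contact_force: [0.9, -8.4, 9.1]
finger_gap: -0.0
grasp_force: 5.3
tcp jig [-68.5  11.2] z 0.0845 F jig [ 2.  -8.2] 9.1 t 4.9167
turn tool deg [-0.07  0.17 -0.09]
goal [0.5367 0.1146 0.083 ] shift tool cm [ 0.15 -0.17  0.15]
```

```bash
python3 -m crank '[[0,0,0,0,0,0],[0,0,0,0,0,0]]' -1; python3 go.py -70 19 83; python3 -m crank '[[0,0.3,0,0,0,0],[0,0.2,0,0,0,0],[0,0,0,0,0,0],[0,0,0,0,0,0]]' -1;python3 go.py -70 19 83
```

```text
t: 5.08
eef_pos: [0.5384, 0.116, 0.0845]
ee_rot: [0.001, 0.065, 0.998, -0.001]
contact_force: [-0.0, -8.0, 8.9]
finger_gap: -0.003
grasp_force: 5.0
tcp jig [-68.5  11.1] z 0.0845 F jig [ 1.  -7.9] 8.9 t 5.0833
turn tool deg [-0.05  0.17 -0.11]
goal [0.5379 0.1241 0.083 ] shift tool cm [0.15 0.79 0.15]
t: 5.42
eef_pos: [0.5399, 0.1203, 0.0851]
ee_rot: [0.002, 0.066, 0.998, -0.001]
contact_force: [0.7, -10.9, 14.7]
finger_gap: -0.004
grasp_force: 7.9
tcp jig [-67.5  15.6] z 0.0851 F jig [  2.1 -10.7] 14.7 t 5.4167
turn tool deg [-0.06  0.27 -0.15]
goal [0.5379 0.1241 0.083 ] shift tool cm [0.25 0.34 0.21]
```

```bash
python3 -c "
from h import *
d=snap('scene','s2.png')
p=proj('s2.png',[.54,.13,.06]);print(p);u,v=p.astype(int);a=cv2.imread('pics/s2.png')[v-75:v+75,u-100:u+100];b=cv2.resize(a,(640,480),interpolation=cv2.INTER_CUBIC)
snap('wrist','w4.png');w=cv2.imread('pics/w4.png')[180:400,220:500]
cv2.imwrite('pics/c2.png',np.hstack([cv2.resize(a,(400,300),interpolation=cv2.INTER_CUBIC),cv2.resize(w,(382,300))]))"
```

```text
[363.00543019 257.77272778]
```

View pics/c2.png

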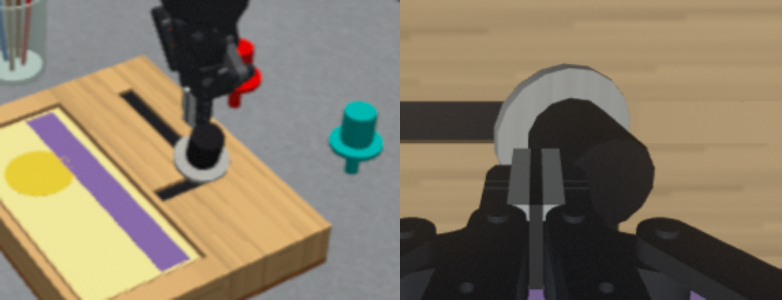

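The wrist half of the crop suggests the stop leans towards the fingers, with the upward force growing. It has probably jammed by tilting, so I back off and look.

```bash
python3 -m crank '[[0,-0.5,0,0,0,0],[0,-1,0,0,0,0],[0,-1.5,0,0,0,0],[0,-1.5,0,0,0,0],[0,-0.5,0,0,0,0],[0,0,0,0,0,0],[0,0,0,0,0,0]]' -1;python3 go.py -70 -30 83; python3 -c "
from h import *
snap('wrist','w5.png');snap('scene','s3.png');
a=cv2.imread('pics/s3.png')[183:333,263:463]
w=cv2.imread('pics/w5.png')[180:400,240:540]
cv2.imwrite('pics/c3.png',np.hstack([cv2.resize(a,(400,293),interpolation=cv2.INTER_CUBIC),cv2.resize(w,(400,293))]))"
```

```text
t: 6.1
eef_pos: [0.5311, 0.0739, 0.0834]
ee_rot: [-0.0, 0.064, 0.998, 0.0]
contact_force: [-0.1, 0.3, 0.6]
finger_gap: 0.003
grasp_force: 0.0
tcp jig [-70.3 -31.6] z 0.0834 F jig [-0.1  0.3] 0.6 t 6.1
turn tool deg [ 0.04 -0.    0.02]
goal [0.5316 0.0755 0.083 ] shift tool cm [-0.03  0.16  0.04]
```

View pics/c3.png

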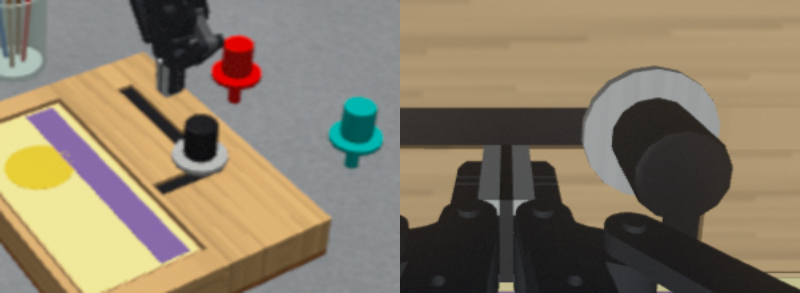

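The stop sits flat and upright again. Its washer is centred at crop (651,132), with the short leg emerging at crop (683,220). Now I measure it against the corner.

```bash
python3 -c "
from go import *
f='w5.png'
def q(n,cu,cv_,z): 
  p=ray(f,240+(cu-400)*.75,180+cv_*220/293,z);print(n,tojig(p).round(1))
q('washer',651,131,.051);q('washer L',583,131,.051);q('washer R',719,131,.051);q('knob top',684,176,.087)
q('leg L edge',662,215,.045);q('leg R edge',703,220,.045);q('slot up',450,108,.045);q('slot lo',450,144,.045)"
```

```text
washer [-71.2  23.5]
washer L [-71.2  -2. ]
washer R [-71.2  49. ]
knob top [-70.   23.7]
leg L edge [-32.6  32.6]
leg R edge [-30.3  49.5]
slot up [-78.4 -52.2]
slot lo [-63.6 -52.6]
```

The stop is at y≈23.5 and the leg's centre at y≈41, so it is about 17 mm short. The push tipped it instead of sliding it. I'll push lower, with the tips about 2 mm above the washer.

```bash
python3 -m crank '[[0,0.8,0.3,0,0,0],[0,0.8,0.3,0,0,0],[0,0.8,0,0,0,0],[0,0.5,0,0,0,0],[0,0.2,0,0,0,0],[0,0.2,0,0,0,0],[0,0,0,0,0,0]]' -1;python3 go.py -70 4 77.5; python3 -m crank '[[0,0.2,0,0,0,0],[0,0.2,0,0,0,0],[0,0,0,0,0,0]]' -1;python3 go.py -70 4 77.5
```

```text
t: 6.78
eef_pos: [0.5351, 0.1061, 0.0774]
ee_rot: [-0.0, 0.064, 0.998, -0.0]
contact_force: [-0.0, -1.9, -0.3]
finger_gap: 0.005
grasp_force: 0.4
tcp jig [-70.5   0.9] z 0.0774 F jig [ 0.2 -1.9] -0.3 t 6.7833
turn tool deg [-0.03 -0.02  0.04]
goal [0.536  0.1092 0.0775] shift tool cm [-0.05  0.31 -0.01]
t: 7.03
eef_pos: [0.5362, 0.1084, 0.078]
ee_rot: [0.0, 0.065, 0.998, -0.001]
contact_force: [-1.5, -6.1, 7.3]
finger_gap: 0.001
grasp_force: 4.4
tcp jig [-69.7   3.2] z 0.078 F jig [-0.7 -6.2] 7.3 t 7.0333
turn tool deg [-0.08  0.04 -0.07]
goal [0.536  0.1092 0.0775] shift tool cm [0.03 0.08 0.05]
```

It catches at the same place. The washer's front edge is dipping into the slot and catching its end wall. I'll hold it flat by resting the fingertips lightly on the washer's rear while pushing the knob.

```bash
python3 -m crank '[[0,-0.4,0,0,0,0],[0,-0.4,0,0,0,0],[0,0,0,0,0,0],[0,0,0.2,0,0,0],[0,0,0.2,0,0,0],[0,0,0,0,0,0]]' -1;python3 go.py -70 4 76; python3 -m crank '[[0,0,0.2,0,0,0],[0,0,0.2,0,0,0],[0,0,0,0,0,0]]' -1;python3 go.py -70 4 76
```

```text
t: 7.53
eef_pos: [0.5355, 0.1022, 0.0751]
ee_rot: [0.001, 0.064, 0.998, 0.0]
contact_force: [-6.7, -3.1, 26.4]
finger_gap: 0.001
grasp_force: 12.9
tcp jig [-69.6  -3. ] z 0.0751 F jig [-6.3 -3.9] 26.4 t 7.5333
turn tool deg [0.06 0.08 0.01]
goal [0.536  0.1092 0.076 ] shift tool cm [ 0.04  0.7  -0.09]
t: 7.78
eef_pos: [0.5359, 0.1022, 0.0738]
ee_rot: [0.001, 0.065, 0.998, 0.001]
contact_force: [-18.1, -6.2, 60.2]
finger_gap: -0.001
grasp_force: 30.2
tcp jig [-69.2  -2.9] z 0.0738 F jig [-17.1  -8.4] 60.2 t 7.7833
turn tool deg [ 0.15  0.15 -0.01]
goal [0.536  0.1092 0.076 ] shift tool cm [ 0.08  0.69 -0.22]
```

Contact is at TCP z≈76 mm and that pressed far too hard, so I ease off to a few newtons.

```bash
python3 -m crank '[[0,0,-0.4,0,0,0],[0,0,-0.2,0,0,0],[0,0,0,0,0,0]]' -1;python3 go.py -70 4 76
```

```text
t: 8.03
eef_pos: [0.5354, 0.1025, 0.0763]
ee_rot: [0.001, 0.064, 0.998, 0.0]
contact_force: [-1.2, -1.9, 10.9]
finger_gap: -0.003
grasp_force: 5.3
tcp jig [-69.8  -2.7] z 0.0763 F jig [-1.  -2.1] 10.9 t 8.0333
turn tool deg [0.06 0.09 0.04]
goal [0.536  0.1092 0.076 ] shift tool cm [0.02 0.67 0.03]
```

```bash
python3 -m crank '[[0,0.3,0,0,0,0],[0,0.3,0,0,0,0],[0,0.2,0,0,0,0],[0,0,0,0,0,0]]' -1;python3 go.py -70 20 76
```

```text
t: 8.37
eef_pos: [0.5366, 0.1054, 0.077]
ee_rot: [0.001, 0.066, 0.998, -0.002]
contact_force: [-6.9, -17.4, 28.7]
finger_gap: 0.001
grasp_force: 14.3
tcp jig [-68.9   0.3] z 0.077 F jig [ -4.6 -18.1] 28.7 t 8.3667
turn tool deg [-0.23  0.09 -0.19]
goal [0.5381 0.125  0.076 ] shift tool cm [0.12 1.97 0.09]
```

Still blocked with 18 N on it. I retreat and take one close look from above the corner.

```bash
python3 -c "
from h import *
snap('wrist','w6.png')"
python3 -m crank '[[0,-0.4,-0.2,0,0,0],[0,-1,-0.5,0,0,0],[0,-1.5,-1,0,0,0],[-0.5,-1,-2,0,0,0],[-1.5,0,-2,0,0,0],[-2,1,-2,0,0,0],[-2,1.5,-1,0,0,0],[-1,2,0,0,0,0],[0,2,0,0,0,0],[0,1,0,0,0,0],[0,0,0,0,0,0],[0,0,0,0,0,0]]' -1;python3 go.py -70 20 76
python3 -c "
from h import *
snap('wrist','w7.png');snap('top','t2.png')
a=cv2.imread('pics/w6.png')[190:350,250:450];b=cv2.imread('pics/w7.png');c=cv2.imread('pics/t2.png')[205:295,215:345]
cv2.imwrite('pics/c4.png',np.vstack([np.hstack([cv2.resize(a,(400,300),interpolation=2),cv2.resize(c,(400,300),interpolation=2)]),np.hstack([cv2.resize(b,(400,300)),cv2.resize(b[100:340,160:480],(400,300),interpolation=2)])]))"
```

```text
t: 9.42
eef_pos: [0.6091, 0.1361, 0.1622]
ee_rot: [-0.0, 0.064, 0.998, -0.0]
contact_force: [-0.3, -0.3, -0.2]
finger_gap: 0.0
grasp_force: 0.0
tcp jig [-0.9 40.2] z 0.1622 F jig [-0.2 -0.3] -0.2 t 9.4167
turn tool deg [-0.04 -0.05  0.08]
goal [0.5381 0.125  0.076 ] shift tool cm [ 6.9  -2.    8.63]
```

View pics/c4.png

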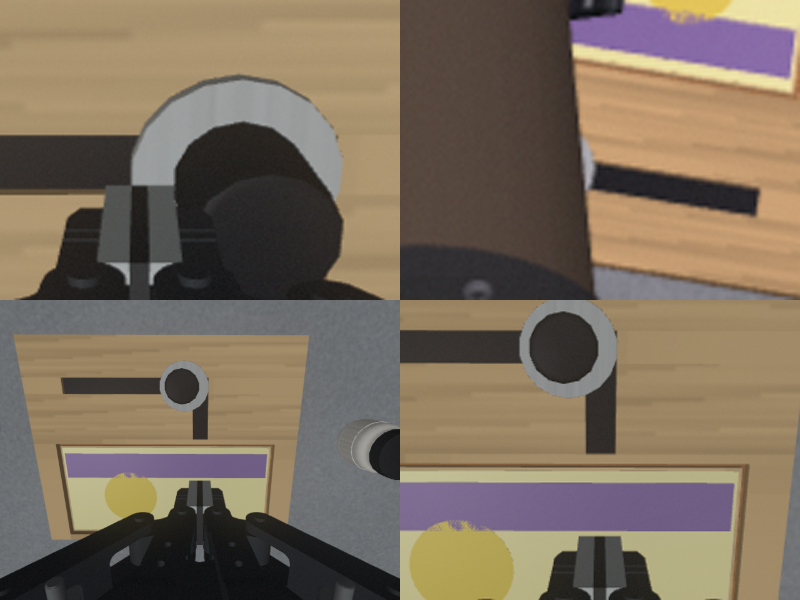

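The view confirms the washer stands 33 px (about 17.7 mm) short, its rim exactly at the slot's end wall, with nothing in the way. The fingers widen above the pads (crop (600,560)), so they push on the knob's top and tip it. I'll lean the tool 20° so only the tips touch, low on the knob.

```bash
python3 -m crank '[[1.5,-1.5,0,0,0,0],[2.5,-2.5,0,0,0,0],[2.5,-2.5,0,0,0,0],[0.4,-0.5,1,0,0,0],[0,0,2,0,0,0],[0,0,2,-5,0,0],[0,0,0,-5,0,0],[0,0,0,-5,0,0],[0,0,0,-5,0,0],[0,0,0,0,0,0]]' -1; python3 go.py -70 -20 79.5
```

```text
t: 10.35
eef_pos: [0.5321, 0.0687, 0.1116]
ee_rot: [0.012, 0.069, 0.982, 0.174]
contact_force: [-0.0, -2.3, -1.1]
finger_gap: -0.001
grasp_force: 0.0
tcp jig [-68.7 -36.7] z 0.1116 F jig [ 0.3 -2.3] -1.1 t 10.35
turn tool deg [20.08  0.09 -0.63]
goal [0.5329 0.0854 0.0795] shift tool cm [0.15 0.46 3.59]
```

```bash
python3 -m crank '[[0.1,-0.5,1.5,0,0,-0.6],[0,-0.5,1.3,0,0,0],[0,0,0.2,0,0,0],[0,0.8,0.3,0,0,0],[0,0.7,0.3,0,0,0],[0,0,0,0,0,0],[0,0,0,0,0,0]]' -1; python3 go.py -70 -10 79.5
```

```text
t: 10.93
eef_pos: [0.5338, 0.0947, 0.0811]
ee_rot: [0.012, 0.057, 0.983, 0.173]
contact_force: [0.7, 0.5, -0.3]
finger_gap: 0.006
grasp_force: 0.0
tcp jig [-70.3 -10.7] z 0.0811 F jig [0.6 0.6] -0.3 t 10.9333
turn tool deg [20.01  0.14  0.77]
goal [0.5342 0.0953 0.0795] shift tool cm [-0.03  0.01  0.17]
```

```bash
python3 -m crank '[[0,0.3,0.2,0,0,0.7],[0,0.4,0.15,0,0,0],[0,0.4,0.15,0,0,0],[0,0.4,0.15,0,0,0],[0,0,0,0,0,0]]' -1; python3 go.py -70 8 79.5
```

```text
t: 11.35
eef_pos: [0.5356, 0.1104, 0.0794]
ee_rot: [0.011, 0.064, 0.983, 0.173]
contact_force: [-0.3, -0.6, -0.2]
finger_gap: -0.003
grasp_force: 0.1
tcp jig [-70.5   5.1] z 0.0794 F jig [-0.2 -0.6] -0.2 t 11.35
turn tool deg [ 2.001e+01 -2.000e-02 -1.000e-02]
goal [0.5365 0.1131 0.0795] shift tool cm [-0.05  0.27  0.09]
```

Sliding freely now. I continue to the corner wall.

```bash
for i in 1; do python3 -m crank '[[0,0.3,0.1,0,0,0],[0,0.3,0.1,0,0,0],[0,0,0,0,0,0]]' -1 >/dev/null; python3 go.py|head -1; python3 -m crank '[[0,0.3,0.1,0,0,0],[0,0.2,0.1,0,0,0],[0,0,0,0,0,0]]' -1 >/dev/null; python3 go.py|head -1; done
python3 - <<'E'
from go import *
d=snap('wrist','w8.png');g=d['color'].astype(int)
print(proj('w8.png',[*(R2@[-.07,.0415]+O),.051]))
E
```

```text
tcp jig [-70.4  11.1] z 0.0795 F jig [ 0.7 -1. ] -0.8 t 11.6
tcp jig [-70.4  16.5] z 0.0793 F jig [-0.3 -1.1] -0.6 t 11.85
[345.65955088 278.78773444]
```

```bash
cat > seg.py <<'E'
from go import *
import sys
f=sys.argv[1];im=cv2.imread('pics/'+f).astype(int)
m=((im.max(2)-im.min(2)<20)&(im.mean(2)>115)).astype(np.uint8)
n,l,s,c=cv2.connectedComponentsWithStats(m)
for i in range(1,n):
    if s[i,4]>300:
        ys,xs=np.where(l==i);(u,v),r=cv2.minEnclosingCircle(np.c_[xs,ys].astype(np.float32))
        print(s[i],'circ',round(u,1),round(v,1),round(r,1),tojig(ray(f,u,v,.051)).round(1),'L/R edge y',[tojig(ray(f,a,v,.051))[1].round(1) for a in(xs.min(),xs.max()+1)])
E
python3 seg.py w5.png; echo; python3 seg.py w8.png
```

```text
[     0      0    640    445 114273] circ 319.5 222.0 389.1 [-100.   -30.8] L/R edge y [np.float64(-183.7), np.float64(123.1)]
[ 377  232  103   94 3356] circ 428.4 279.9 51.9 [-70.4  23.7] L/R edge y [np.float64(-2.0), np.float64(49.5)]
[   0  290   25   72 1280] circ 1.0 325.5 35.5 [ -45.5 -195.4] L/R edge y [np.float64(-195.9), np.float64(-183.0)]

[     0      0    640    442 131063] circ 338.6 215.8 369.9 [-102.8   37.2] L/R edge y [np.float64(-94.8), np.float64(261.7)]
[ 289  231   94   70 2463] circ 334.0 275.0 49.2 [-72.9  35.1] L/R edge y [np.float64(11.9), np.float64(63.0)]
```

The washer is now at y≈37 and the corner is at ≈41.5. A little more.

```bash
python3 -m crank '[[0,0.2,0.1,0,0,0],[0,0.2,0.1,0,0,0],[0,0,0,0,0,0]]' -1 >/dev/null; python3 go.py|head -1; python3 -m crank '[[0,0.1,0,0,0,0],[0,0,0,0,0,0],[0,0,0,0,0,0]]' -1 >/dev/null; python3 go.py|head -1
python3 -c "
from h import *
snap('wrist','w9.png')"; python3 seg.py w9.png|tail -1
```

```text
tcp jig [-70.2  20.8] z 0.0789 F jig [ 1.  -0.8] 1.9 t 12.15
tcp jig [-70.5  21.5] z 0.0791 F jig [ 0.8 -1.8] 0.1 t 12.4
[ 289  231   94   70 2468] circ 334.5 275.5 49.4 [-72.8  40.3] L/R edge y [np.float64(16.8), np.float64(67.8)]
```

```bash
python3 -m crank '[[0,0.1,0,0,0,0],[0,0,0,0,0,0],[0,0,0,0,0,0]]' -1 >/dev/null; python3 go.py|head -1;  python3 -m crank '[[0,0.1,0.05,0,0,0],[0,0,0,0,0,0],[0,0,0,0,0,0]]' -1 >/dev/null; python3 go.py|head -1
```

```text
tcp jig [-70.6  22.2] z 0.0794 F jig [ 0.6 -2.5] 0.4 t 12.7
tcp jig [-70.4  22.8] z 0.0794 F jig [-0.5 -5.1] 2.2 t 12.95
```

The wall is felt (5 N): the stop is at the corner. Now I back off, go round to the −x side and lean the tool the other way.

```bash
python3 -m crank '[[0,-0.8,-0.3,0,0,0],[0,-1,-0.4,0,0,0],[0,-1,-0.4,0,0,0],[0,0.6,-1.8,0,0,0],[0,0.7,-2,5,0,0],[0,0,0,5,0,0],[1.5,0,0,5,0,0],[2.5,0,0,5,0,0],[1.2,1,0,0,0,0],[0,2,0,0,-5,0],[0,1.8,0,0,-5,0],[0,0,0,0,-5,0]]' -1 >/dev/null;python3 -m crank '[[0,0,0,0,-5,0],[0,0,0,0,0,0],[0,0,0,0,0,0]]' -1 ; python3 go.py -117 42 79.5
```

```text
t: 14.2
eef_pos: [0.4872, 0.1526, 0.1199]
ee_rot: [0.17, 0.062, 0.983, -0.012]
contact_force: [0.7, -1.0, 0.5]
finger_gap: 0.006
grasp_force: 0.0
tcp jig [-124.    40.8] z 0.1199 F jig [ 0.8 -0.9] 0.5 t 14.2
turn tool deg [-0.11 19.67  0.17]
goal [0.4943 0.1529 0.0795] shift tool cm [0.71 0.13 4.04]
```

```bash
python3 -m crank '[[0.4,0.1,1.3,0,0,0],[0.5,0,1.3,0,0,0],[0.5,0,1.1,0,0,0],[0,0,0,0,0,0],[0,0,0,0,0,0]]' -1 ; python3 go.py -105 42 80
python3 -c "
from h import *
snap('wrist','w10.png')"; python3 seg.py w10.png
```

```text
t: 14.62
eef_pos: [0.4894, 0.1512, 0.0807]
ee_rot: [0.171, 0.066, 0.983, -0.012]
contact_force: [0.1, -1.4, 0.4]
finger_gap: 0.003
grasp_force: 0.0
tcp jig [-121.6   39.7] z 0.0807 F jig [ 0.3 -1.4] 0.4 t 14.6167
turn tool deg [-0.15 19.72 -0.25]
goal [0.5062 0.1514 0.08  ] shift tool cm [-1.54  0.24  0.62]
[     0      0    640    427 136035] circ 319.5 199.0 376.4 [-157.    40.5] L/R edge y [np.float64(-96.6), np.float64(177.8)]
[   0  339   57  106 3066] circ 9.2 391.5 53.3 [ -19.  -158.8] L/R edge y [np.float64(-164.7), np.float64(-128.2)]
```

```bash
python3 -m crank '[[-0.5,0.3,0.2,0,0,0],[-0.7,0,0.3,0,0,0],[-0.7,0,0.25,0,0,0],[-0.5,0,0.2,0,0,0],[-0.4,0,0.15,0,0,0],[-0.4,0,0.15,0,0,0],[-0.4,0,0.15,0,0,0],[0,0,0,0,0,0]]' -1 >/dev/null; python3 go.py -70 43 80; python3 -c "
from h import *
snap('wrist','w11.png')"
```

```text
tcp jig [-83.8  44.1] z 0.0797 F jig [-2.7 -1.2] 3.0 t 15.3333
turn tool deg [-0.06 19.77 -0.09]
goal [0.541  0.1479 0.08  ] shift tool cm [-1.31 -0.11  0.44]
```

```bash
python3 -m crank '[[-0.4,0,0.15,0,0,0],[-0.5,-0.1,0.2,0,0,0],[-0.5,0,0.15,0,0,0],[-0.5,0,0.2,0,0,0],[0,0,0,0,0,0]]' -1 >/dev/null; python3 go.py|head -1; python3 -m crank '[[-0.4,0,0.15,0,0,0],[-0.4,0,0.15,0,0,0],[-0.4,0,0.15,0,0,0],[0,0,0,0,0,0]]' -1 >/dev/null; python3 go.py -50 43 80
```

```text
tcp jig [-63.1  43.4] z 0.0797 F jig [-1.3  0.7] 1.5 t 15.8
tcp jig [-50.6  43.4] z 0.0795 F jig [-2.   0.9] 2.0 t 16.1333
turn tool deg [-0.03 19.81 -0.08]
goal [0.5609 0.1453 0.08  ] shift tool cm [-0.07 -0.04 -0.02]
```

```bash
python3 -m crank '[[-0.3,0,0.1,0,0,0],[-0.3,0,0.1,0,0,0],[0,0,0,0,0,0]]' -1 >/dev/null; python3 go.py|head -1; python3 -m crank '[[-0.2,0,0.1,0,0,0],[-0.1,0,0,0,0,0],[0,0,0,0,0,0]]' -1 >/dev/null; python3 go.py|head -1
```

```text
tcp jig [-44.6  43.3] z 0.0796 F jig [-2.6  0.3] 2.0 t 16.3833
tcp jig [-42.   43.3] z 0.0796 F jig [-5.4  0.4] 4.4 t 16.6333
```

```bash
python3 -c "
from h import *
snap('scene','s4.png')"; python3 -m crank '[[-0.2,0,0.1,0,0,0],[-0.1,0,0,0,0,0],[0,0,0,0,0,0]]' -1 >/dev/null; python3 go.py|head -1
```

```text
tcp jig [-38.8  43.4] z 0.0799 F jig [-7.3 -0.1] 9.0 t 16.9333
```

The force is rising, so it is either home or tipping. I back off, clear the scene and look.

```bash
python3 -m crank '[[0.3,0,-0.1,0,0,0],[0.8,0,-0.3,0,0,0],[1,0,-0.4,0,0,0],[1,0,-0.4,0,0,0],[1,0,-0.4,0,0,0],[-0.3,0,-1.5,0,0,0],[-0.7,0,-2,0,0,0],[-1,0,-3,0,5,0],[0,0,-2,0,5,0],[0,0,-2,0,5,0],[0,0,0,0,5,0],[0,0,0,0,0,0]]' -1; python3 go.py 10 40 170; python3 -c "
from h import *
snap('scene','s5.png');snap('wrist','w12.png')"; python3 seg.py w12.png|tail -2
```

```text
t: 17.93
eef_pos: [0.52, 0.1505, 0.1867]
ee_rot: [0.001, 0.067, 0.998, -0.0]
contact_force: [0.8, -0.6, -0.1]
finger_gap: -0.003
grasp_force: 0.0
tcp jig [-91.2  42.9] z 0.1867 F jig [ 0.9 -0.5] -0.1 t 17.9333
turn tool deg [ 0.    0.17 -0.28]
goal [0.62   0.1346 0.17  ] shift tool cm [-10.11  -0.25   1.7 ]
[     0      0    640    445 156672] circ 319.5 222.0 389.1 [-99.6  43.2] L/R edge y [np.float64(-197.5), np.float64(284.3)]
[   0  264   34   59 1423] circ 7.6 292.8 29.8 [ -43.6 -204.9] L/R edge y [np.float64(-210.9), np.float64(-183.9)]
```

```bash
python3 -m crank '[[-2,0,0,0,0,0],[-3,0,0,0,0,0],[-3,0,0,0,0,0],[-3,0,0,0,0,0],[-2,0,0,0,0,0],[0,0,0,0,0,0],[0,0,0,0,0,0]]' -1 >/dev/null; python3 -c "
from h import *
snap('wrist','w13.png')"; python3 seg.py w13.png
python3 - <<'E'
from go import *
f='w13.png';im=cv2.imread('pics/'+f)
u,v=proj(f,[*(R2@[-.04,.04]+O),.045]).astype(int);print(u,v)
a=im[max(v-90,0):v+90,u-120:u+120];s=cv2.imread('pics/s5.png')[180:330,240:440]
cv2.imwrite('pics/c5.png',np.hstack([cv2.resize(a,(400,300),interpolation=2),cv2.resize(s,(400,300),interpolation=2)]))
E
```

```text
[ 283  122   71   73 2048] circ 318.5 158.2 36.8 [-19.7  42.7] L/R edge y [np.float64(17.2), np.float64(68.1)]
[ 513  141  109  126 3052] circ 571.0 205.0 77.3 [ 14.7 229.2] L/R edge y [np.float64(186.4), np.float64(266.8)]
[472 213  49  37 318] circ 496.2 230.5 25.3 [ 34.  176.3] L/R edge y [np.float64(158.1), np.float64(195.0)]
314 128
```

View pics/c5.png

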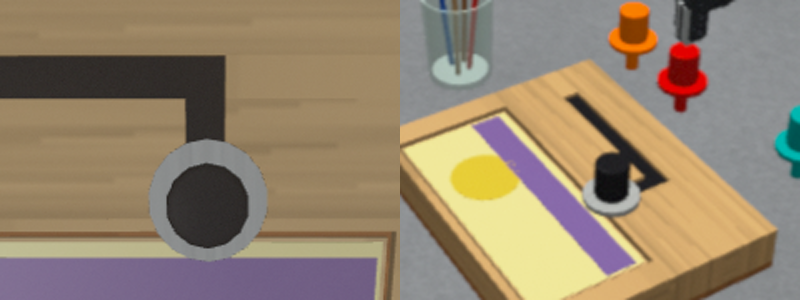

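The stop stands at the end of the short leg. Its washer, centred at crop (208,200), overlaps the panel's edge, and the panel is in place. I check the residual against the slot edges numerically.

Run:
```python
from go import *
f='w13.png';im=cv2.imread('pics/'+f);g=cv2.cvtColor(im,6).astype(int)
u0=194;v0=38
# slot rows (long leg) at several columns
def edges(line,z,horiz,fix):
    d=np.diff(line);a,b=d.argmin(),d.argmax();return a+.5+.5,b+.5+.5
for u in(230,260,280):
    a,b=edges(g[50:115,u],.045,0,u);print('x edges -78.5/-61.5',[tojig(ray(f,u,50+t,.045))[0].round(2) for t in(a,b)])
for v in(100,106,112):
    a,b=edges(g[v,295:345],.045,1,v);print('y edges 31.5/48.5',[tojig(ray(f,295+t,v,.045))[1].round(2) for t in(a,b)])
m=((im.max(2).astype(int)-im.min(2)<20)&(im.mean(2)>115)).astype(np.uint8)[115:205,275:365]
ys,xs=np.where(m);e=cv2.fitEllipse(cv2.convexHull(np.c_[xs,ys].astype(np.float32)))
print('washer',tojig(ray(f,e[0][0]+275.5-.5,e[0][1]+115,.051)).round(2),e[1])
k=((g<75)[115:205,275:365]).astype(np.uint8);n,l,s,c=cv2.connectedComponentsWithStats(k);i=1+s[1:,4].argmax();print('knob',s[i],tojig(ray(f,c[i][0]+275,c[i][1]+115,.08)).round(2))
p=env.get_obs();print(p['eef_pos'])
```

```text
x edges -78.5/-61.5 [np.float64(-78.45), np.float64(-61.6)]
x edges -78.5/-61.5 [np.float64(-78.37), np.float64(-61.53)]
x edges -78.5/-61.5 [np.float64(-78.32), np.float64(-61.48)]
y edges 31.5/48.5 [np.float64(33.31), np.float64(50.2)]
y edges 31.5/48.5 [np.float64(33.25), np.float64(50.22)]
y edges 31.5/48.5 [np.float64(33.91), np.float64(50.23)]
washer [-19.87  42.57] (70.88114929199219, 72.90789031982422)
knob [  19   21   49   51 1937] [-19.35  42.52]
[0.64427998 0.13457107 0.18426622]
```

The stop's axis is at x≈−19.9 mm and +0.8 mm across, inside the 1.5 mm tolerance. I raise the tool and hand in.

```bash
python3 -m crank '[[0,0,-1.5,0,0,0],[0,0,-2,0,0,0],[0,0,-1.5,0,0,0],[0,0,0,0,0,0],[0,0,0,0,0,0],[0,0,0,0,0,0]]' -1; python3 -c "
from h import *
print(env.finish_job())"
```

```text
t: 19.17
eef_pos: [0.6445, 0.1347, 0.2348]
ee_rot: [0.001, 0.065, 0.998, -0.001]
contact_force: [0.5, -0.5, 0.5]
finger_gap: -0.001
grasp_force: 0.0
the job is handed in; nothing more can be done
None
```

The stop was pushed along the long leg to the corner, then fully home (axis measured within about 1 mm of slot_end), its washer over the panel's edge and the arm clear; on the way it jammed and tipped near the corner, and I briefly pressed on the washer with about 60 N before freeing it by leaning the tool.

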